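# Check-weigh a jar on the stall's balance

## Robot

A 7-joint arm with a two-finger parallel gripper is mounted at the origin on the work surface. World frame = base frame: x ahead of the robot, y to its left, z up, the work surface at z = 0. Lengths are in mm, angles in rad, forces in N, time in s.
With the tool pointing down it reaches from about 425 to 975 mm from the base axis. Payload 16.7 kg.
Tool frame: the origin (TCP) lies between the finger pads; the fingertips stand 17 mm ahead of it and the grasp point (between the pads) lies 2 mm behind it; x points along the fingers, z is the direction in which the jaws open and shut, and the axes are right-handed (so a half turn about x gives the same grasp; the last joint's range is limited). The gripper opens to 85 mm and grips with 20 to 120 N. Pads are 22 mm wide; open, the fingers measure 114 mm over their backs; the gripper's body (76 mm by 85 mm) begins 54 mm behind the grasp point. The pads swing forward as they close: fully open they stand 13 mm farther back than shut.
Start: joints at [1.147, 0.426, 0.074, 1.606, -0.034, 1.111, -0.067], TCP at [182.484, -649.828, 248.302] pointing down, gripper open.
Joint ranges: [-2.85, 2.85], [-0.5, 2.14], [-1.23, 1.37], [0.21, 2.46], [-1.02, 4.16], [0.16, 2.05], [-2.73, 2.73]. Speed limits (rad/s): [1.89, 1.89, 2.39, 2.39, 3.01, 3.01, 3.01].

## Interface

Orientations are given as a unit quaternion [x, y, z, w].
In Python, from bench import status, capture, order gives the robot as it stands.
- The arm moves only by the tool servo_tool, never from a script. Its argument "motion" is a list of rows, each a list of 3 entries, a list of its own where there are three numbers: the shift along the world's x, y, z in cm, then the turn, a rotation vector about the world's x, y, z in degrees, then the opening, from 0 (shut) to 1 (fully open). In form: [[[tx, ty, tz], [wx, wy, wz], hand], ...]. A call has 1 to 8 rows; each row is the pose to reach, as a shift and turn from the pose measured when the call began; what a row does not reach only later rows make up. A row lasts 1/10 s, in which the tool goes at most 50 mm and 8.59 degrees, less where a joint would pass 70% of its speed; a pose out of reach is approached as far as the arm can. A call with a gripper value outside its range is refused whole. The fingers move at their own pace and stop on an object; the grip force is fixed at half the most. Time passes only in rows, so rows that repeat a pose let the fingers close. It gives the time, the measured TCP pose, the force and the opening at its end, in the units of the state.
- status.observe(): the state, without advancing time (a new reading comes with each control period).
- capture(name): name is "scene" or "side" or "wrist"; returns a dict with "color" (480x640x3 uint8, red, green, blue), "intrinsics" (3x3 intrinsics, pixels), "rvec" (rotation vector, rad) and "tvec" (3), from world to camera coordinates, as OpenCV has them; the wrist camera has in their place "mount" (4x4, takes a point from camera to tool coordinates, whose origin is the TCP and whose axes are the tool frame's). Camera axes: x right, y down, z forward; pixel columns grow to the right and rows downward; lengths in mm; the calibration is good to about 2 mm. A picture is of the moment at which its call begins: read the wrist's pose just before it. There is no depth.
- order.finish_job(): hands the job in, once; it reports no verdict.
The state is a dict: "time_s": time; "qpos": joint angles; "dq": joint speeds; "joint_torque": joint torques, N m; "tcp_pos": TCP position; "ee_rot": TCP orientation; "contact_force": force on the tool from outside, world axes, zero at the start; "torque": the same for the moment, N m; "width": finger opening in mm.
Only numpy, scipy, OpenCV 4.12 (cv2) and the standard library are available. Lean on these libraries where they do the work, as an engineer would, in place of code of your own. Each camera call takes 0.05 s, during which the arm holds its last target.

## Task

A filled 300 g jar already sits in one pan of the green balance. From the brass weights on the red mat take the 200 g one and the 100 g one and stand both upright on the floor of the empty pan, side by side, so that the beam comes level. Then let go.

Things in the scene. Friction and masses are not known exactly. Their poses are not given: they have to be found in the camera images.
- weight_200: 200 g weight: upright brass cylinder, body 28 mm diameter, 38 mm high, with a 19 mm knob, 49 mm high in all; second largest of four on the red mat (3 mm thick), in any order, about 100 mm apart. Not wanted there: the 500 g (38 mm diameter, 66 mm high) and 50 g (18 mm, 30 mm high). Origin: centre of its underside, z up.
- weight_100: 100 g weight: same shape, body 22 mm diameter, 31 mm high, with a 15 mm knob, 39 mm high in all; third largest of the four. Origin: centre of its underside, z up.
- weight_pan (a point): centre of the empty pan's floor (upper face): level round steel dish, flat floor 126 mm in diameter, rim 6 mm higher. z up, +y along the beam away from the balance's middle; the jar's pan is 250 mm away in -y; the column between them stays below 40 mm over this floor. Starts up at its stop, about 147 mm over the table, and stays there with 200 g; sinks 18 mm, damped, at balance.
- beam (a joint): tilt of the beam in rad: 0 level, positive with the empty (weight) pan high; stops at -0.144 and +0.144, starts at +0.144. 50 g too much on either side sends it to the stop. Pans stay horizontal and the place of a load in its pan does not matter. A push of about 3 N lowers the empty pan.
There are look-alikes about, which are no part of the job. What is shaped like the weight_100 but white is not meant.

How it is judged (in metres and radians):
At the end, for the whole second after the job is handed in: The 200 g and the 100 g weight both stand upright (within 10 degrees) at rest on the floor of the weight pan, their axes within 60 mm of its centre, and the beam is at rest, level within 0.05 rad (3 degrees) (value of joint beam between -0.05 and 0.05 rad and velocity of joint beam between -0.1 and 0.1 rad/s and horizontal distance between each of weight_200, weight_100 and weight_pan below 0.06 m and z of weight_200 in the frame of weight_pan between -0.01 and 0.01 m and angle between each of weight_200, weight_100's own z axis and vertical below 0.17 rad and linear speed of each of weight_200, weight_100 below 0.03 m/s and z of weight_100 in the frame of weight_pan between -0.01 and 0.01 m); the robot touches nothing.
It also fails if it takes over 64 s, if anything falls off the work surface, if the arm or the gripper's body presses on something with over 40 N, if the wrist force passes 120 N, or if a joint passes its speed limit or range.

## Working session

There is one attempt and no reset: what is moved stays moved. The work goes in short steps, Python scripts to look and compute and a tool call to move; the robot and the scene stay as the last step left them, time stands still between calls to the robot, and variables do not carry over. Pictures are saved under pics/ and viewed, and the job is handed in when it is done.

Besides the shell and the picture viewer there is one more tool, called after "Emit:" in YAML: its name, and indented under it one key for each argument. servo_tool: Moves the arm, as the interface text tells. Its arguments: {"type":"object","properties":{"motion":{"type":"array"}},"required":["motion"]}

```bash
ls; mkdir -p pics; python3 - <<'E'
from bench import status,capture,order
import cv2,numpy as np
print(status.observe())
for n in ["scene","side","wrist"]:
    c=capture(n); cv2.imwrite(f"pics/{n}0.png",c["color"][:,:,::-1])
    print(n,{k:np.round(v,4).tolist() for k,v in c.items() if k!="color"})
E
```

```text
pics
{'time_s': 0.0, 'qpos': array([ 1.14750059,  0.42673425,  0.07385895,  1.60661043, -0.03408296,
        1.11082253, -0.06711467]), 'dq': array([ 0.00083128,  0.00154537, -0.00027331, -0.00161392, -0.00042071,
       -0.00060724, -0.00063419]), 'joint_torque': array([ 1.21097961e-03, -9.49819636e+01,  3.76189068e+00, -4.63515222e+01,
        1.92290917e-02,  9.96834686e-03, -1.29629434e-04]), 'tcp_pos': array([ 182.36830176, -649.48757927,  247.60782607]), 'ee_rot': array([ 0.42734675,  0.56394128, -0.42685255,  0.56315353]), 'contact_force': array([0.12734247, 0.02121123, 0.63831407]), 'torque': array([ 0.00626623, -0.02684815,  0.02893574]), 'width': 85.2901838906394}
scene {'intrinsics': [[462.9234, 0.0, 327.6746], [0.0, 462.9234, 240.7458], [0.0, 0.0, 1.0]], 'rvec': [2.3348, 0.7036, -0.2677], 'tvec': [-473.9716, -62.9965, 971.1872]}
side {'intrinsics': [[466.0961, 0.0, 323.287], [0.0, 466.0961, 237.3265], [0.0, 0.0, 1.0]], 'rvec': [0.8526, -2.5146, 1.1213], 'tvec': [448.8722, 223.5254, 628.7789]}
wrist {'intrinsics': [[425.2472, 0.0, 324.6679], [0.0, 425.2472, 242.7802], [0.0, 0.0, 1.0]], 'mount': [[0.0005, -0.2591, 0.9658, -126.042], [-0.0009, -0.9658, -0.2591, 65.2551], [1.0, -0.0007, -0.0007, -0.3152], [0.0, 0.0, 0.0, 1.0]]}
```

View pics/scene0.png

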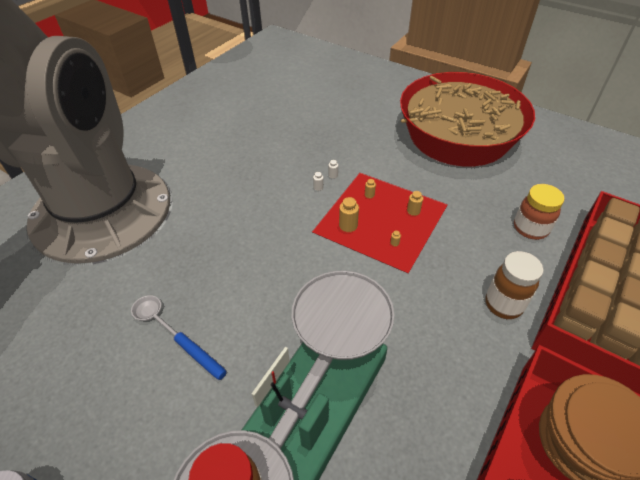

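View pics/side0.png

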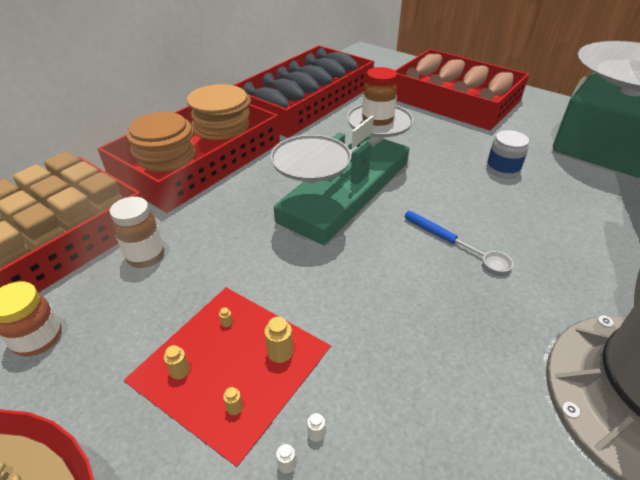

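View pics/wrist0.png

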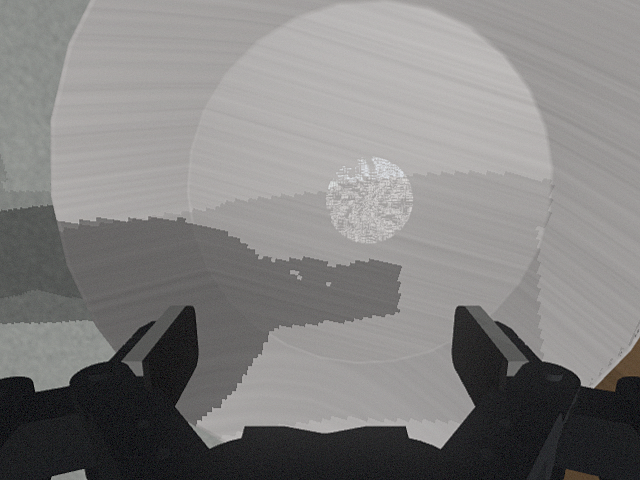

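The scene view shows the four brass weights on the red mat: about (348,215), (370,188), (415,203) and (396,238). Two white look-alikes stand off the mat at (318,181) and (333,169). The empty pan is at (343,315). In the side view the weights are at (279,340), (232,402), (176,362) and (225,318). The wrist sees the kitchen scale's plate. Next I'll mask and measure.

```bash
cat > h.py <<'E'
import cv2,numpy as np
from bench import status,capture,order
from scipy.spatial.transform import Rotation as Ro
def cam(c,st=None):
    K=c["intrinsics"]
    if "mount" in c:
        T=np.eye(4);T[:3,:3]=Ro.from_quat(st["ee_rot"]).as_matrix();T[:3,3]=st["tcp_pos"]
        return K,T@np.array(c["mount"])
    R=cv2.Rodrigues(np.array(c["rvec"],float))[0];t=np.array(c["tvec"],float).ravel()
    T=np.eye(4);T[:3,:3]=R.T;T[:3,3]=-R.T@t
    return K,T
def plane(K,T,uv,z):
    d=T[:3,:3]@np.linalg.inv(K)@np.array([uv[0],uv[1],1.]);o=T[:3,3]
    return o+d*(z-o[2])/d[2]
def proj(K,T,p):
    q=T[:3,:3].T@(np.array(p)-T[:3,3]);q=K@q;return q[:2]/q[2]
def tri(cams,uvs):
    A=np.zeros((3,3));b=np.zeros(3);L=[]
    for (K,T),uv in zip(cams,uvs):
        d=T[:3,:3]@np.linalg.inv(K)@np.array([uv[0],uv[1],1.]);d/=np.linalg.norm(d);P=np.eye(3)-np.outer(d,d);A+=P;b+=P@T[:3,3];L.append((P,T[:3,3]))
    x=np.linalg.solve(A,b);return x,[np.linalg.norm(P@(x-o)) for P,o in L]
def brass(img):
    h=cv2.cvtColor(img,cv2.COLOR_RGB2HSV)
    return cv2.inRange(h,(14,100,80),(32,255,255))
E
python3 - <<'E'
from h import *
box={"scene":(310,160,450,270),"side":(130,280,340,440)}
cm={};B={}
for n in box:
    c=capture(n);cm[n]=cam(c);img=c["color"];m=brass(img);x0,y0,x1,y1=box[n]
    mm=np.zeros_like(m);mm[y0:y1,x0:x1]=m[y0:y1,x0:x1]
    k,l,s,ce=cv2.connectedComponentsWithStats(mm)
    print(n,"cam at",cm[n][1][:3,3].round())
    for i in range(1,k):
        if s[i][4]>20: print(s[i].tolist(),ce[i].round(1).tolist(), plane(*cm[n],ce[i],22).round(1))
    # pan ellipse
    cr=img[y0-10:y1+10,x0-10:x1+10];cv2.imwrite(f"pics/crop_{n}.png",cv2.resize(cr[:,:,::-1],None,fx=3.4,fy=3.4,interpolation=cv2.INTER_CUBIC)[:600,:800])
E
```

```text
scene cam at [ 777. -311.  687.]
[365, 179, 10, 19, 147] [369.8, 188.2] [444.9 348.7  22. ]
[408, 191, 15, 24, 272] [414.8, 202.8] [544.5 361.4  22. ]
[340, 198, 19, 33, 531] [348.4, 214.4] [448.2 257.5  22. ]
[391, 231, 9, 15, 104] [395.1, 238.2] [556.8 252.6  22. ]
side cam at [165. 526. 586.]
[219, 308, 13, 19, 181] [225.2, 316.9] [552.2 261.9  22. ]
[265, 317, 28, 46, 1015] [278.5, 339.5] [460.8 243.6  22. ]
[164, 346, 25, 33, 593] [176.1, 361.9] [549.  358.5  22. ]
[224, 387, 18, 28, 381] [232.6, 400.6] [444.7 351.7  22. ]
```

```bash
python3 - <<'E'
from h import *
cs=capture("scene");cd=capture("side");C=[cam(cs),cam(cd)]
for n,a,b in [("500",(348.4,214.4),(278.5,339.5)),("200",(414.8,202.8),(176.1,361.9)),("100",(369.8,188.2),(232.6,400.6)),("50",(395.1,238.2),(225.2,316.9))]:
    x,e=tri(C,[a,b]);print(n,x.round(1),np.round(e,1))
def pan(c,box):
    img=c["color"];h=cv2.cvtColor(img,cv2.COLOR_RGB2HSV);print
    x0,y0,x1,y1=box
    m=cv2.inRange(h,(0,0,135),(180,28,255))
    mm=np.zeros_like(m);mm[y0:y1,x0:x1]=m[y0:y1,x0:x1]
    mm=cv2.morphologyEx(mm,cv2.MORPH_OPEN,np.ones((5,5)))
    cn=max(cv2.findContours(mm,0,2)[0],key=cv2.contourArea);cn=cv2.convexHull(cn)
    return cn,mm
for c,K,b,n in [(cs,C[0],(285,265,400,362),"s"),(cd,C[1],(265,130,356,182),"d")]:
    cn,mm=pan(c,b);e=cv2.fitEllipse(cn);print(n,e,plane(*K,e[0],153).round(1))
    P=np.array([plane(*K,p[0],153)[:2] for p in cn]);(cx,cy),r=cv2.minEnclosingCircle(P.astype(np.float32));print("circle",cx,cy,r)
    im=c["color"][:,:,::-1].copy();cv2.ellipse(im,e,(0,0,255),1);x0,y0,x1,y1=b
    cv2.imwrite(f"pics/pan_{n}.png",cv2.resize(im[y0-30:y1+30,x0-30:x1+30],None,fx=3,fy=3))
im=np.zeros((600,800,3),np.uint8)
a=cv2.imread("pics/crop_scene.png");b=cv2.imread("pics/crop_side.png")
a=cv2.resize(a,(400,int(a.shape[0]*400/a.shape[1])));b=cv2.resize(b,(400,int(b.shape[0]*400/b.shape[1])))
im[:a.shape[0],:400]=a;im[:b.shape[0],400:]=b
p=cv2.imread("pics/pan_s.png");q=cv2.imread("pics/pan_d.png");p=cv2.resize(p,(330,270));q=cv2.resize(q,(400,300))
im[330:600,:330]=p;im[300:600,400:]=q
cv2.imwrite("pics/combo.png",im)
E
```

```text
500 [454.2 248.6  33. ] [0.9 0.9]
200 [546.1 359.   25. ] [0.8 0.8]
100 [444.7 350.8  20.6] [0.8 0.8]
50 [555.5 258.5  15.9] [1.1 1.1]
s ((340.0617980957031, 307.4878234863281), (100.25617980957031, 188.2097625732422), 92.6141586303711) [597.4 -11.8 153. ]
circle 592.3873291015625 -5.26475191116333 102.72840118408203
d ((303.4918518066406, 160.43263244628906), (43.07678985595703, 93.48018646240234), 81.35035705566406) [601.1   8.8 153. ]
circle 599.0994262695312 10.434856414794922 83.73014068603516
```

View pics/combo.png

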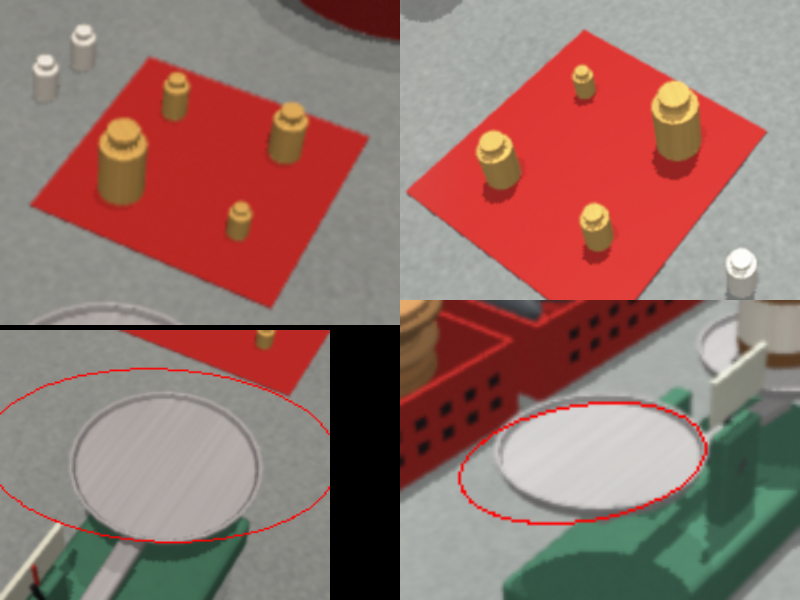

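Crops confirm it: 200 g is the second largest, scene (415,203) and side (176,362). 100 g is the third largest, scene (370,188) and side (232,401). Both are brass and on the mat; the white ones stand off it. The automatic pan masks were bad because they leaked into the table, so I'll use the rim extremes read from the crops: scene rim x 292–394, y 272–358; side rim x 271–351, y 137–179.

```bash
python3 - <<'E'
from h import *
from scipy.optimize import least_squares
cs=capture("scene");cd=capture("side");C=[cam(cs),cam(cd)]
obs=np.array([292.1,393.9,271.6,357.7,270.9,350.9,136.6,179.1])
a=np.linspace(0,2*np.pi,181)
def ext(p):
    o=[]
    for k in C:
        q=np.array([proj(*k,[p[0]+p[3]*np.cos(t),p[1]+p[3]*np.sin(t),p[2]]) for t in a])
        o+=[q[:,0].min(),q[:,0].max(),q[:,1].min(),q[:,1].max()]
    return np.array(o)
r=least_squares(lambda p:ext(p)-obs,[600,0,153,66]);print(r.x.round(1),r.fun.round(1))
# jar pan / beam direction : jar lid center red
print(tri(C,[(343,314.6),(310.9,157.9)]))
for n,k,c in [("s",C[0],cs),("d",C[1],cd)]:
    im=c["color"][:,:,::-1].copy()
    for t in a:
        u=proj(*k,[r.x[0]+r.x[3]*np.cos(t),r.x[1]+r.x[3]*np.sin(t),r.x[2]]);im[int(round(u[1])),int(round(u[0]))]=(0,0,255)
    cv2.imwrite(f"pics/fit_{n}.png",cv2.resize(im[250:400,260:420] if n=="s" else im[110:230,250:420],None,fx=3,fy=3))
# beam direction in scene: jar pan centre in side view
print(plane(*C[1],(379,119),117), plane(*C[0],(236,474),117))
E
python3 -c "
import cv2,numpy as np
a=cv2.imread('pics/fit_s.png');b=cv2.imread('pics/fit_d.png');s=400;f=lambda a:cv2.resize(a,(400,int(a.shape[0]*400/a.shape[1])))
a,b=f(a),f(b);im=np.zeros((380,800,3),np.uint8);im[:a.shape[0],:400]=a;im[:b.shape[0],400:]=b;cv2.imwrite('pics/fit.png',im)"
```

```text
[602.7 -13.1 149.3  68.9] [ 0.1 -0.3 -0.3  0.2  0.  -0.3 -0.3  0.3]
(array([604.11627919, -14.84661779, 144.99162382]), [np.float64(0.10717542848723727), np.float64(0.10717542848727038)])
[ 612.56252816 -253.9343793   117.        ] [ 607.05362449 -245.43224425  117.        ]
```

View pics/fit.png

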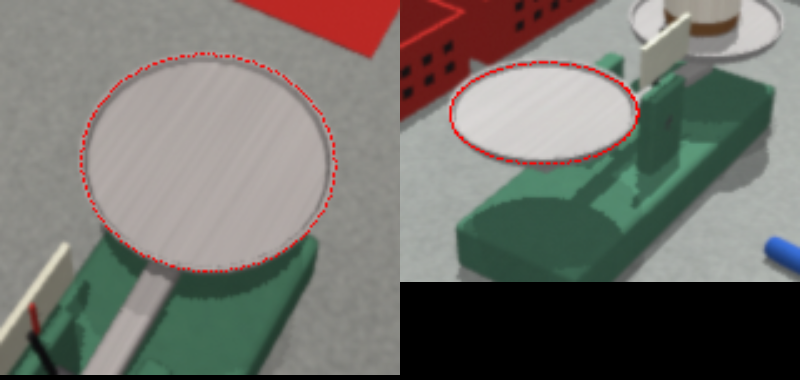

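```bash
python3 - <<'E'
from h import *
s=status.observe();print(s["time_s"],s["tcp_pos"],Ro.from_quat(s["ee_rot"]).as_matrix().round(3))
E
```

```text
0.45 [ 182.48390464 -649.80543371  248.26631374] [[ 0.     0.963  0.27 ]
 [ 0.     0.27  -0.963]
 [-1.     0.    -0.   ]]
```

Emit:
servo_tool:
  motion:
    - [[3,1.5,2],[0,0,4],1]
    - [[6,3,4],[0,0,8],1]
    - [[10,5,6],[0,0,12],1]
    - [[14,7,8],[0,0,16],1]
    - [[18,9,10],[0,0,20],1]
    - [[21,11,10],[0,0,23],1]
    - [[24,13,10],[0,0,26],1]
    - [[25,14,10],[0,0,28],1]

```text
time_s: 1.25
tcp_pos: [436.1, -507.0, 348.2]
ee_rot: [0.276, 0.651, -0.275, 0.651]
contact_force: [1.1, -0.3, -0.4]
width: 85.6
```

Emit:
servo_tool:
  motion:
    - [[3,4,0],[0,0,4],1]
    - [[5,8,0],[0,0,9],1]
    - [[8,13,0],[0,0,14],1]
    - [[11,18,0],[0,0,19],1]
    - [[13,22,0],[0,0,24],1]
    - [[15,27,0],[0,0,30],1]
    - [[16,31,0],[0,0,35],1]
    - [[17,36,0],[0,0,40],1]

```text
time_s: 2.05
tcp_pos: [604.9, -152.7, 348.1]
ee_rot: [0.036, 0.706, -0.035, 0.706]
contact_force: [1.0, 0.2, 0.4]
width: 85.4
```

Emit:
servo_tool:
  motion:
    - [[0,4,0],[0,0,2],0.7]
    - [[0,9,0],[0,0,4],0.7]
    - [[0,14,0],[0,0,6],0.7]
    - [[0,18,0],[0,0,6],0.7]
    - [[0,23,0],[0,0,6],0.7]
    - [[-1,28,0],[0,0,6],0.7]
    - [[-2,32,0],[0,0,6],0.7]
    - [[-3,36,0],[0,0,6],0.7]

```text
time_s: 2.85
tcp_pos: [574.2, 208.6, 348.1]
ee_rot: [-0.001, 0.707, 0.002, 0.707]
contact_force: [0.4, 0.5, -0.4]
width: 59.9
```

Emit:
servo_tool:
  motion:
    - [[-1,4,0],[0,0,0],0.7]
    - [[-2,8,-2],[0,0,0],0.7]
    - [[-2.8,12,-5],[0,0,0],0.7]
    - [[-2.8,15,-9],[0,0,0],0.7]
    - [[-2.8,15,-13],[0,0,0],0.7]
    - [[-2.8,15,-16],[0,0,0],0.7]
    - [[-2.8,15,-16],[0,0,0],0.7]
    - [[-2.8,15,-16],[0,0,0],0.7]

```text
time_s: 3.65
tcp_pos: [546.7, 358.4, 188.8]
ee_rot: [-0.001, 0.707, 0.001, 0.707]
contact_force: [0.3, 0.8, 0.4]
width: 60.0
```

```bash
python3 - <<'E'
from h import *
s=status.observe();c=capture("wrist");K=cam(c,s);img=c["color"];print(s["tcp_pos"],s["width"])
im=img[:,:,::-1].copy();m=brass(img)
k,l,st,ce=cv2.connectedComponentsWithStats(m)
for i in range(1,k):
    if st[i][4]>150: print(st[i].tolist(),ce[i].round(1),[plane(*K,ce[i],z).round(1)[:2].tolist() for z in (52,42)])
for p in ([546,359,52],[546,359,3],[444.7,351,42]): print(proj(*K,p).round(1))
cv2.imwrite("pics/w1.png",im)
E
```

```text
[546.65348504 358.35831458 188.84617314] 59.9632095275657
[305, 202, 41, 49, 1606] [324.8 226.4] [[546.4, 364.5], [546.4, 362.3]]
[161, 216, 43, 39, 1189] [181.6 235.1] [[455.2, 358.6], [451.7, 356.2]]
[574, 325, 66, 38, 587] [600.5 339.2] [[734.1, 286.5], [741.2, 281.3]]
[325, 332, 24, 36, 681] [336.1 349.1] [[554.3, 278.4], [554.6, 272.9]]
[324.2 234.9]
[324.3 219.2]
[171.7 242.6]
```

View pics/w1.png

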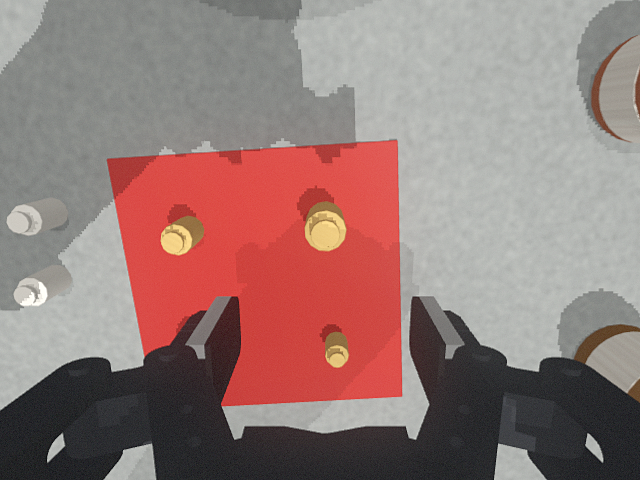

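The wrist view shows the 200 g weight at (325,226) midway between the jaws, with its knob at (325,230). The 100 g is at (180,236), the 50 g at (336,349), and the white look-alikes are off the mat on the left. The 200 g comes out at about (546,361), within 2 mm of the first estimate.

Emit:
servo_tool:
  motion:
    - [[0,0.25,-3],[0,0,0],0.7]
    - [[0,0.25,-6],[0,0,0],0.7]
    - [[0,0.25,-9],[0,0,0],0.7]
    - [[0,0.25,-12],[0,0,0],0.7]
    - [[0,0.25,-14],[0,0,0],0.7]
    - [[0,0.25,-15.5],[0,0,0],0.7]
    - [[0,0.25,-15.9],[0,0,0],0.7]
    - [[0,0.25,-15.9],[0,0,0],0.7]

```text
time_s: 4.5
tcp_pos: [547.6, 361.6, 31.8]
ee_rot: [-0.0, 0.706, 0.002, 0.708]
contact_force: [0.2, 0.2, -0.7]
width: 59.6
```

Emit:
servo_tool:
  motion:
    - [[0,0,0],[0,0,0],0.2]
    - [[0,0,0],[0,0,0],0.2]
    - [[0,0,0],[0,0,0],0.2]
    - [[0,0,0],[0,0,0],0.1]
    - [[0,0,0],[0,0,0],0.1]
    - [[0,0,0],[0,0,0],0.1]
    - [[0,0,0],[0,0,0],0.1]

```text
time_s: 5.2
tcp_pos: [548.2, 362.0, 33.3]
ee_rot: [0.0, 0.706, 0.002, 0.709]
contact_force: [-1.9, -2.3, 11.5]
width: 26.0
```

```bash
python3 - <<'E'
from h import *
s=status.observe();print({k:np.round(v,3).tolist() for k,v in s.items()})
a=capture("wrist")["color"];b=capture("side")["color"][250:450,100:360];b=cv2.resize(b,None,fx=2,fy=2)
im=np.zeros((480,800,3),np.uint8);im[:300,:400]=cv2.resize(a,(400,300));im[:400,400:]=cv2.resize(b,(400,400))if 0 else cv2.resize(b,(400,308)).repeat(1,0) if 0 else 0
im[:308,400:]=cv2.resize(b,(400,308))
cv2.imwrite("pics/g1.png",im[:320,:,::-1])
E
```

```text
{'time_s': 5.2, 'qpos': [-0.315, 0.69, -0.503, 1.768, 0.446, 0.793, -1.036], 'dq': [0.001, 0.001, 0.0, -0.002, 0.0, -0.002, -0.001], 'joint_torque': [-0.193, -99.039, -11.502, -31.977, 0.28, -0.974, 0.014], 'tcp_pos': [548.213, 362.024, 33.349], 'ee_rot': [0.0, 0.706, 0.002, 0.709], 'contact_force': [-1.925, -2.27, 11.525], 'torque': [-0.363, 0.549, 0.023], 'width': 25.973}
```

View pics/g1.png

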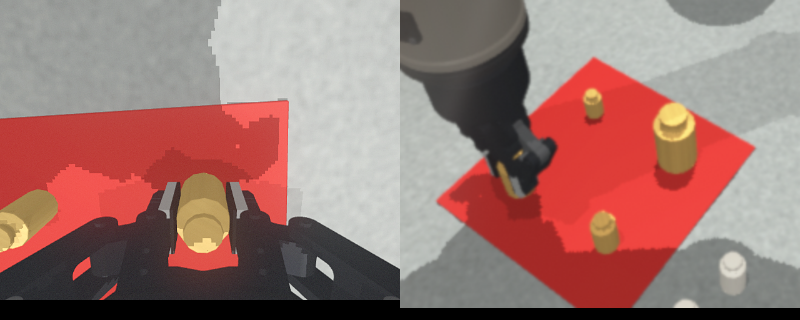

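The wrist view shows the 200 g weight held between the pads at (203,212) in the composite. The pads' forward swing presses it on the mat with about 11 N. I'll lift it and check that it hangs straight.

Emit:
servo_tool:
  motion:
    - [[0,0,1],[0,0,0],0.1]
    - [[0,0,3],[0,0,0],0.1]
    - [[0,0,6],[0,0,0],0.1]
    - [[0,0,10],[0,0,0],0.1]
    - [[0,0,14],[0,0,0],0.1]
    - [[0,0,18],[0,0,0],0.1]
    - [[0,0,21],[0,0,0],0.1]
    - [[0,0,21],[0,0,0],0.1]

```text
time_s: 6.1
tcp_pos: [549.4, 363.4, 249.1]
ee_rot: [0.002, 0.703, 0.004, 0.711]
contact_force: [0.2, 0.3, -2.1]
width: 25.5
```

```bash
python3 - <<'E'
from h import *
s=status.observe();print({k:np.round(v,3).tolist() for k,v in s.items() if k in("tcp_pos","ee_rot","contact_force","width")})
K=cam(capture("side"));K2=cam(capture("scene"));u=proj(*K,s["tcp_pos"]);v=proj(*K2,s["tcp_pos"]);print(u,v)
out=[]
for n,u in(("side",u),("scene",v)):
    a=capture(n)["color"];x,y=int(u[0]),int(u[1]);x=max(70,x);y=max(60,y);print(n,x-60,y-50);out.append(cv2.resize(a[y-50:y+50,x-60:x+60],(400,333),interpolation=cv2.INTER_CUBIC))
cv2.imwrite("pics/l1.png",np.hstack(out)[:,:,::-1])
E
```

```text
{'tcp_pos': [549.359, 363.388, 249.09], 'ee_rot': [0.002, 0.703, 0.004, 0.711], 'contact_force': [0.18, 0.295, -2.072], 'width': 25.529}
[127.55335009 243.99403798] [436.67907801 106.21778919]
side 67 193
scene 376 56
```

View pics/l1.png

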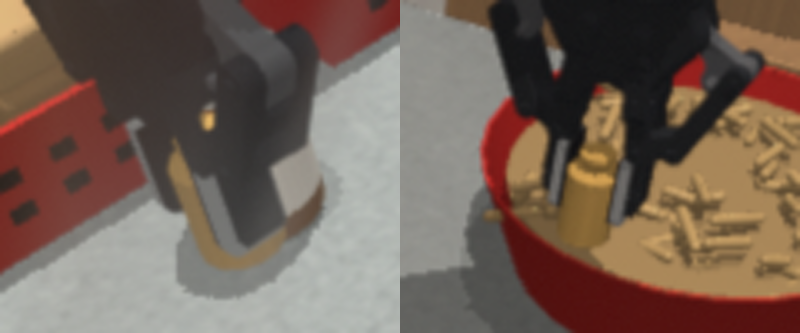

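Force reads −2.1 N, which matches 200 g. The scene crop shows it upright between the pads with its base about 10 mm below the fingertips. Next I carry it to the pan's +y half, TCP at (603, 15).

Emit:
servo_tool:
  motion:
    - [[1,-4,0],[0,0.3,0],0.1]
    - [[2,-8,0],[0,0.6,0],0.1]
    - [[3,-13,0],[0,0.6,0],0.1]
    - [[4,-18,0],[0,0.6,0],0.1]
    - [[5,-23,0],[0,0.6,0],0.1]
    - [[5.3,-28,0],[0,0.6,0],0.1]
    - [[5.4,-32,0],[0,0.6,0],0.1]
    - [[5.4,-34.8,0],[0,0.6,0],0.1]

```text
time_s: 7.1
tcp_pos: [601.1, 9.5, 241.2]
ee_rot: [0.001, 0.711, 0.0, 0.704]
contact_force: [0.0, -0.0, -2.9]
width: 25.7
```

Emit:
servo_tool:
  motion:
    - [[0,0,0],[0,0,0],0.1]
    - [[0,0,-2],[0,0,0],0.1]
    - [[0,0,-4],[0,0,0],0.1]
    - [[0,0,-4],[0,0,0],0.1]
    - [[0,0,-4],[0,0,0],0.1]

```text
time_s: 7.6
tcp_pos: [600.9, 10.1, 200.9]
ee_rot: [0.001, 0.711, 0.001, 0.703]
contact_force: [-0.8, -0.3, -2.6]
width: 25.9
```

```bash
python3 - <<'E'
from h import *
s=status.observe();print({k:np.round(v,3).tolist() for k,v in s.items() if k in("tcp_pos","ee_rot","contact_force","width")})
R=Ro.from_quat(s["ee_rot"]);print("corr deg",((Ro.from_quat([0,.70711,0,.70711])*R.inv()).as_rotvec()*57.3).round(2))
out=[]
for n,u in(("side",(311,140)),("scene",(343,290))):
    a=capture(n)["color"];x,y=int(u[0]),int(u[1]);out.append(cv2.resize(a[y-75:y+75,x-90:x+90],(400,333),interpolation=cv2.INTER_CUBIC))
cv2.imwrite("pics/p1.png",np.hstack(out)[:,:,::-1])
E
```

```text
{'tcp_pos': [600.855, 10.116, 200.87], 'ee_rot': [0.001, 0.711, 0.001, 0.703], 'contact_force': [-0.772, -0.344, -2.601], 'width': 25.926}
corr deg [-0.11 -0.63 -0.03]
```

View pics/p1.png

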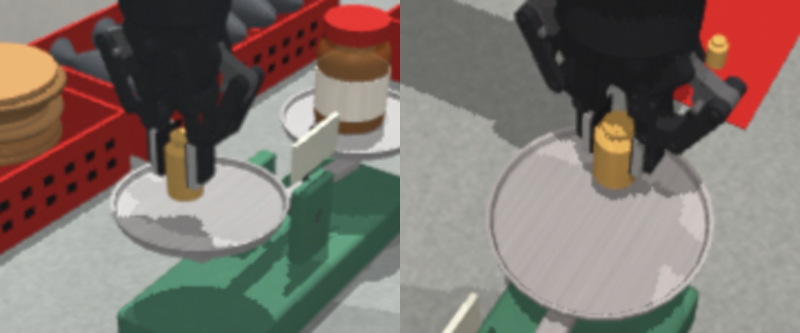

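The weight hangs upright above the far (+y) half of the pan, still about 24 mm up. I'll lower it slowly and watch the force.

Emit:
servo_tool:
  motion:
    - [[0.1,0.5,-0.6],[0,-0.6,0],0.1]
    - [[0.1,0.5,-1.2],[0,-0.6,0],0.1]
    - [[0.1,0.5,-1.7],[0,-0.6,0],0.1]
    - [[0.1,0.5,-2],[0,-0.6,0],0.1]
    - [[0.1,0.5,-2],[0,-0.6,0],0.1]

```text
time_s: 8.2
tcp_pos: [602.2, 14.8, 181.4]
ee_rot: [0.001, 0.707, 0.001, 0.707]
contact_force: [-1.4, 0.4, -2.0]
width: 26.5
```

Emit:
servo_tool:
  motion:
    - [[0,0,-0.2],[0,0,0],0.1]
    - [[0,0,-0.3],[0,0,0],0.1]
    - [[0,0,-0.3],[0,0,0],0.1]

```text
time_s: 8.5
tcp_pos: [602.2, 14.8, 178.2]
ee_rot: [0.001, 0.707, 0.001, 0.707]
contact_force: [-0.3, 0.3, -1.7]
width: 26.0
```

Emit:
servo_tool:
  motion:
    - [[0,0,-0.15],[0,0,0],0.1]
    - [[0,0,-0.2],[0,0,0],0.1]
    - [[0,0,-0.2],[0,0,0],0.1]

```text
time_s: 8.8
tcp_pos: [602.4, 14.8, 176.4]
ee_rot: [0.001, 0.707, 0.001, 0.707]
contact_force: [1.0, 0.2, 1.3]
width: 26.3
```

Emit:
servo_tool:
  motion:
    - [[0,0,-0.15],[0,0,0],0.1]
    - [[0,0,-0.2],[0,0,0],0.1]
    - [[0,0,-0.2],[0,0,0],0.1]

```text
time_s: 9.1
tcp_pos: [602.4, 14.8, 174.3]
ee_rot: [0.001, 0.707, 0.001, 0.707]
contact_force: [-0.5, 0.3, 0.7]
width: 25.9
```

Contact came at TCP z of about 177, so the floor is at 147 as stated. Easing up slightly and opening.

Emit:
servo_tool:
  motion:
    - [[0,0,0.2],[0,0,0],0.1]
    - [[0,0,0.2],[0,0,0],0.3]
    - [[0,0,0.2],[0,0,0],0.6]
    - [[0,0,0.2],[0,0,0],0.6]
    - [[0,0,0.2],[0,0,0],0.6]
    - [[0,0,0.2],[0,0,0],0.6]

```text
time_s: 9.7
tcp_pos: [602.4, 14.8, 176.3]
ee_rot: [0.001, 0.707, 0.001, 0.707]
contact_force: [0.2, 0.1, 0.2]
width: 51.7
```

Emit:
servo_tool:
  motion:
    - [[0,0,1],[0,0,0],0.6]
    - [[0,0,2.5],[0,0,0],0.6]
    - [[0,0,5],[0,0,0],0.6]
    - [[0,0,8],[0,0,0],0.6]
    - [[0,0,11],[0,0,0],0.6]
    - [[0,0,12],[0,0,0],0.6]

```text
time_s: 10.3
tcp_pos: [603.5, 15.2, 301.0]
ee_rot: [0.001, 0.705, 0.001, 0.709]
contact_force: [-0.0, 0.7, -0.2]
width: 51.4
```

```bash
python3 - <<'E'
from h import *
s=status.observe();print({k:np.round(v,3).tolist() for k,v in s.items() if k in("tcp_pos","ee_rot","contact_force","width")})
out=[]
for n,u in(("side",(311,140)),("scene",(343,290))):
    a=capture(n)["color"];x,y=int(u[0]),int(u[1]);out.append(cv2.resize(a[y-75:y+75,x-90:x+90],(400,333),interpolation=cv2.INTER_CUBIC))
cv2.imwrite("pics/p2.png",np.hstack(out)[:,:,::-1])
E
```

```text
{'tcp_pos': [603.495, 15.241, 300.998], 'ee_rot': [0.001, 0.705, 0.001, 0.709], 'contact_force': [-0.01, 0.694, -0.165], 'width': 51.376}
```

View pics/p2.png

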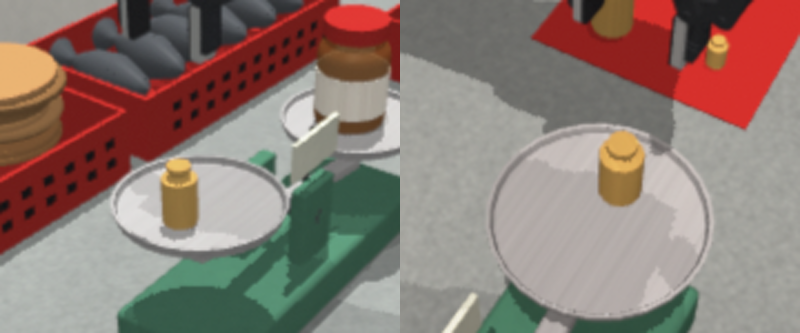

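The 200 g weight stands upright on the pan at (180,195) in the side crop and (620,170) in the scene crop, about 28 mm from the pan centre; the pan is still up. Now the 100 g.

Emit:
servo_tool:
  motion:
    - [[-2,4,0],[0,0.3,0],0.6]
    - [[-4,8,0],[0,0.3,0],0.6]
    - [[-6,12,0],[0,0.3,0],0.6]
    - [[-8,17,0],[0,0.3,0],0.6]
    - [[-10,22,0],[0,0.3,0],0.6]
    - [[-12,26,0],[0,0.3,0],0.6]
    - [[-14,30,-2],[0,0.3,0],0.6]
    - [[-15.7,33.6,-5],[0,0.3,0],0.6]

```text
time_s: 11.2
tcp_pos: [445.2, 352.6, 249.7]
ee_rot: [0.001, 0.707, 0.001, 0.707]
contact_force: [2.5, -0.4, -0.6]
width: 51.2
```

Emit:
servo_tool:
  motion:
    - [[0,0,-2],[0,0,0],0.6]
    - [[0,0,-4],[0,0,0],0.6]
    - [[0,0,-6],[0,0,0],0.6]
    - [[0,0,-7],[0,0,0],0.6]
    - [[0,0,-7],[0,0,0],0.6]
    - [[0,0,-7],[0,0,0],0.6]

```text
time_s: 11.8
tcp_pos: [445.3, 352.7, 180.2]
ee_rot: [0.001, 0.707, 0.001, 0.707]
contact_force: [-0.2, 1.4, 1.3]
width: 51.4
```

```bash
python3 - <<'E'
from h import *
s=status.observe();c=capture("wrist");K=cam(c,s);img=c["color"];print(s["tcp_pos"],s["ee_rot"].round(4),s["width"])
R=Ro.from_quat(s["ee_rot"]);print("corr deg",((Ro.from_quat([0,.70711,0,.70711])*R.inv()).as_rotvec()*57.3).round(2))
im=img[:,:,::-1].copy();m=brass(img)
k,l,st,ce=cv2.connectedComponentsWithStats(m)
for i in range(1,k):
    if st[i][4]>150: print(st[i].tolist(),ce[i].round(1),plane(*K,ce[i],25).round(1)[:2].tolist())
for p in ([446,352,42],[446,352,3]): print(proj(*K,p).round(1))
cv2.imwrite("pics/w2.png",im)
E
```

```text
[445.33416767 352.74284103 180.15044747] [0.0009 0.7067 0.0014 0.7075] 51.42877549182563
corr deg [-0.19  0.06 -0.04]
[308, 212, 33, 40, 1019] [324.2 231.6] [444.8, 351.6]
[311, 331, 56, 90, 3981] [337.2 375.7] [454.5, 241.2]
[459, 331, 29, 26, 254] [471.9 340. ] [552.3, 270.6]
[326. 237.]
[325.9 224.1]
```

View pics/w2.png

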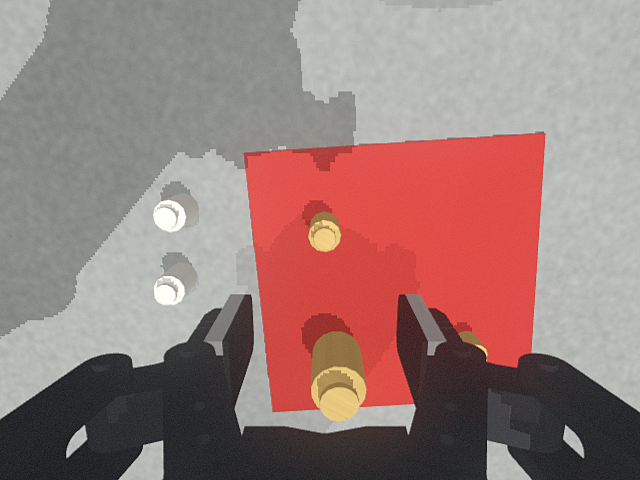

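The wrist view shows the 100 g weight at (324,232) between the jaws and brass-coloured; the white look-alikes at (169,215) and (169,290) are off the mat. It measures (445,352), agreeing with the triangulation.

Emit:
servo_tool:
  motion:
    - [[0,0,-3],[0,0,0],0.6]
    - [[0,0,-6],[0,0,0],0.6]
    - [[0,0,-9],[0,0,0],0.6]
    - [[0,0,-12],[0,0,0],0.6]
    - [[0,0,-14],[0,0,0],0.6]
    - [[0,0,-15],[0,0,0],0.6]
    - [[0,0,-15.2],[0,0,0],0.6]
    - [[0,0,-15.2],[0,0,0],0.6]

```text
time_s: 12.65
tcp_pos: [445.9, 353.3, 29.4]
ee_rot: [0.001, 0.706, 0.002, 0.708]
contact_force: [0.1, 0.0, 0.3]
width: 51.0
```

Emit:
servo_tool:
  motion:
    - [[0,0,0],[0,0,0],0.2]
    - [[0,0,0],[0,0,0],0.2]
    - [[0,0,0],[0,0,0],0.1]
    - [[0,0,0],[0,0,0],0.05]
    - [[0,0,0],[0,0,0],0.05]
    - [[0,0,0],[0,0,0],0.05]
    - [[0,0,0],[0,0,0],0.05]

```text
time_s: 13.35
tcp_pos: [446.6, 353.8, 30.7]
ee_rot: [0.002, 0.706, 0.002, 0.709]
contact_force: [-1.6, -2.8, 12.1]
width: 19.8
```

Emit:
servo_tool:
  motion:
    - [[0,0,1],[0,0,0],0.05]
    - [[0,0,3],[0,0,0],0.05]
    - [[0,0,6],[0,0,0],0.05]
    - [[0,0,10],[0,0,0],0.05]
    - [[0,0,14],[0,0,0],0.05]
    - [[0,0,18],[0,0,0],0.05]
    - [[0,0,22],[0,0,0],0.05]
    - [[0,0,22],[0,0,0],0.05]

```text
time_s: 14.15
tcp_pos: [447.8, 355.6, 256.9]
ee_rot: [0.003, 0.703, 0.004, 0.711]
contact_force: [-0.0, 0.4, -0.8]
width: 19.8
```

```bash
python3 - <<'E'
from h import *
s=status.observe();print({k:np.round(v,3).tolist() for k,v in s.items() if k in("tcp_pos","ee_rot","contact_force","width")})
R=Ro.from_quat(s["ee_rot"]);print("corr deg",((Ro.from_quat([0,.70711,0,.70711])*R.inv()).as_rotvec()*57.3).round(2))
out=[]
for n in("side","scene"):
    c=capture(n);u=proj(*cam(c),s["tcp_pos"]);a=c["color"];x,y=int(max(60,u[0])),int(max(50,u[1]));print(n,x-60,y-50);out.append(cv2.resize(a[y-50:y+50,x-60:x+60],(400,333),interpolation=cv2.INTER_CUBIC))
cv2.imwrite("pics/l2.png",np.hstack(out)[:,:,::-1])
E
```

```text
{'tcp_pos': [447.771, 355.56, 256.897], 'ee_rot': [0.003, 0.703, 0.004, 0.711], 'contact_force': [-0.034, 0.361, -0.77], 'width': 19.789}
corr deg [-0.56  0.63 -0.03]
side 136 227
scene 322 36
```

View pics/l2.png

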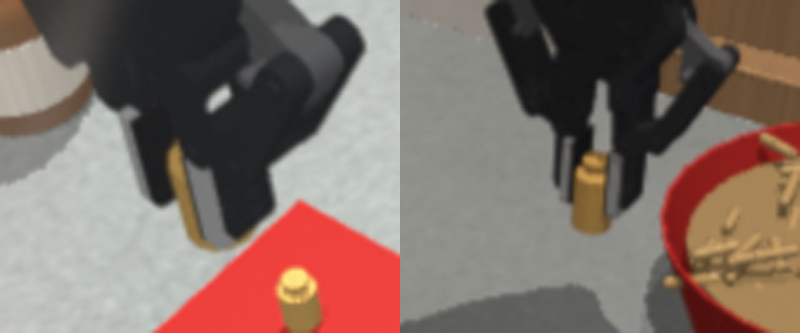

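The 100 g weight is held upright; the force of about −0.8 N fits 100 g. Carrying it to TCP (603, −41), beside the 200 g and towards the balance's middle.

Emit:
servo_tool:
  motion:
    - [[2,-4,0],[0,0.3,0],0.05]
    - [[4,-9,0],[-0.3,0.5,0],0.05]
    - [[6.5,-14,0],[-0.3,0.5,0],0.05]
    - [[9,-19,0],[-0.3,0.5,0],0.05]
    - [[11,-24,0],[-0.3,0.5,0],0.05]
    - [[13,-29,0],[-0.3,0.5,0],0.05]
    - [[15,-34,0],[-0.3,0.5,0],0.05]
    - [[15.5,-38,0],[-0.3,0.5,0],0.05]

```text
time_s: 15.05
tcp_pos: [598.0, -11.6, 250.8]
ee_rot: [0.0, 0.709, 0.001, 0.706]
contact_force: [1.6, 0.6, -1.3]
width: 19.5
```

```bash
python3 - <<'E'
from h import *
s=status.observe();c=capture("wrist");print({k:np.round(v,3).tolist() for k,v in s.items() if k in("tcp_pos","ee_rot","contact_force","width")})
R=Ro.from_quat(s["ee_rot"]);print("corr deg",((Ro.from_quat([0,.70711,0,.70711])*R.inv()).as_rotvec()*57.3).round(2))
K=cam(c,s);print(proj(*K,[602.5,15,147]),proj(*K,[602.7,-13,147]))
b=capture("scene")["color"][190:380,230:450]
cv2.imwrite("pics/w3.png",np.hstack([cv2.resize(c["color"],(400,300)),cv2.resize(b,(400,300))])[:,:,::-1])
E
```

```text
{'tcp_pos': [597.991, -11.625, 250.762], 'ee_rot': [0.0, 0.709, 0.001, 0.706], 'contact_force': [1.619, 0.551, -1.294], 'width': 19.499}
corr deg [-0.06 -0.23 -0.04]
[334.241514   203.17054548] [334.32141684 252.46082396]
```

View pics/w3.png

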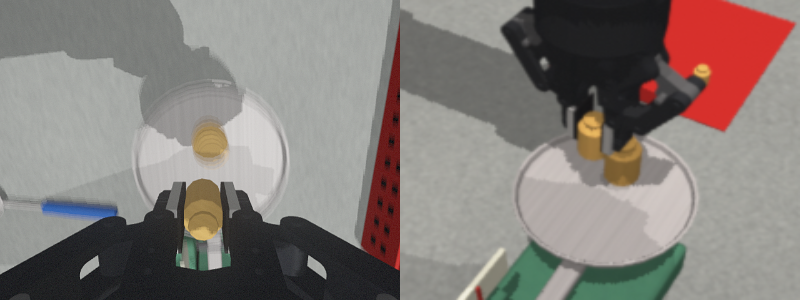

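The wrist view shows the pan centred at about (210,155) with the 200 g standing on it at (210,140) and the held 100 g at (205,205), in the composite. The geometry agrees to within about 4 mm. Lowering at y ≈ −39.

Emit:
servo_tool:
  motion:
    - [[0.5,-2,0],[0,-0.2,0],0.05]
    - [[0.5,-2.7,-1.5],[0,-0.2,0],0.05]
    - [[0.5,-2.7,-3],[0,-0.2,0],0.05]
    - [[0.5,-2.7,-5],[0,-0.2,0],0.05]
    - [[0.5,-2.7,-6.2],[0,-0.2,0],0.05]
    - [[0.5,-2.7,-6.8],[0,-0.2,0],0.05]
    - [[0.5,-2.7,-6.8],[0,-0.2,0],0.05]
    - [[0.5,-2.7,-6.8],[0,-0.2,0],0.05]

```text
time_s: 15.95
tcp_pos: [603.4, -44.4, 182.4]
ee_rot: [0.002, 0.708, -0.003, 0.707]
contact_force: [-0.0, 0.7, -1.1]
width: 19.4
```

```bash
python3 - <<'E'
from h import *
s=status.observe();print({k:np.round(v,3).tolist() for k,v in s.items() if k in("tcp_pos","ee_rot","contact_force","width")})
a=capture("side")["color"][60:220,220:420];b=capture("scene")["color"][230:380,250:440]
cv2.imwrite("pics/p3.png",np.hstack([cv2.resize(a,(400,320)),cv2.resize(b,(400,320))])[:,:,::-1])
E
```

```text
{'tcp_pos': [603.396, -44.357, 182.441], 'ee_rot': [0.002, 0.708, -0.003, 0.707], 'contact_force': [-0.047, 0.739, -1.063], 'width': 19.4}
```

View pics/p3.png

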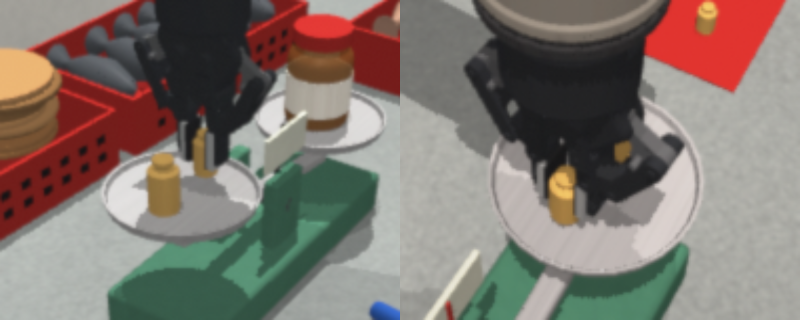

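Emit:
servo_tool:
  motion:
    - [[0,0.3,-0.2],[0,0,0],0.05]
    - [[0,0.4,-0.4],[0,0,0],0.05]
    - [[0,0.4,-0.7],[0,0,0],0.05]
    - [[0,0.4,-0.9],[0,0,0],0.05]
    - [[0,0.4,-0.9],[0,0,0],0.05]

```text
time_s: 16.55
tcp_pos: [603.4, -40.6, 173.5]
ee_rot: [0.003, 0.707, -0.004, 0.707]
contact_force: [-1.0, 0.3, 0.1]
width: 19.6
```

Emit:
servo_tool:
  motion:
    - [[0,0,-0.2],[0,0,0],0.05]
    - [[0,0,-0.4],[0,0,0],0.05]
    - [[0,0,-0.6],[0,0,0],0.05]
    - [[0,0,-0.8],[0,0,0],0.05]
    - [[0,0,-1],[0,0,0],0.05]
    - [[0,0,-1.2],[0,0,0],0.05]
    - [[0,0,-1.4],[0,0,0],0.05]
    - [[0,0,-1.4],[0,0,0],0.05]

```text
time_s: 17.35
tcp_pos: [603.2, -40.7, 159.1]
ee_rot: [0.003, 0.708, -0.004, 0.707]
contact_force: [0.4, -0.1, -0.2]
width: 19.5
```

```bash
python3 - <<'E'
from h import *
s=status.observe();print({k:np.round(v,3).tolist() for k,v in s.items() if k in("tcp_pos","ee_rot","contact_force","width")})
a=capture("side")["color"][60:220,220:420];b=capture("scene")["color"][230:380,250:440]
cv2.imwrite("pics/p4.png",np.hstack([cv2.resize(a,(400,320)),cv2.resize(b,(400,320))])[:,:,::-1])
E
```

```text
{'tcp_pos': [603.232, -40.66, 159.083], 'ee_rot': [0.003, 0.708, -0.004, 0.707], 'contact_force': [0.446, -0.055, -0.218], 'width': 19.509}
```

View pics/p4.png

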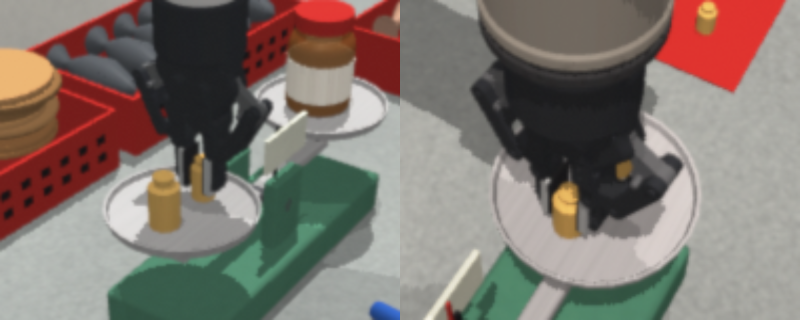

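The pan has sunk about 16 mm with the weight resting on it, close to balance. Releasing, then straight up.

Emit:
servo_tool:
  motion:
    - [[0,0,0],[0,0,0],0.15]
    - [[0,0,0],[0,0,0],0.3]
    - [[0,0,0],[0,0,0],0.5]
    - [[0,0,0],[0,0,0],0.5]
    - [[0,0,0],[0,0,0],0.5]
    - [[0,0,0],[0,0,0],0.5]

```text
time_s: 18.05
tcp_pos: [603.3, -40.7, 159.3]
ee_rot: [0.003, 0.708, -0.004, 0.707]
contact_force: [-0.2, -0.0, 0.3]
width: 43.0
```

Emit:
servo_tool:
  motion:
    - [[0,0,0.5],[0,0,0],0.5]
    - [[0,0,1.5],[0,0,0],0.5]
    - [[0,0,3],[0,0,0],0.5]
    - [[0,0,5.5],[0,0,0],0.5]
    - [[0,0,9],[0,0,0],0.5]
    - [[0,0,13],[0,0,0],0.5]
    - [[0,0,17],[0,0,0],0.5]
    - [[0,0,18],[0,0,0],0.5]

```text
time_s: 18.85
tcp_pos: [604.5, -40.2, 345.5]
ee_rot: [0.002, 0.705, -0.004, 0.709]
contact_force: [0.2, 0.2, -0.6]
width: 42.8
```

Emit:
servo_tool:
  motion:
    - [[0,0,0],[0,0,0],0.5]
    - [[0,0,0],[0,0,0],0.5]
    - [[0,0,0],[0,0,0],0.5]
    - [[0,0,0],[0,0,0],0.5]
    - [[0,0,0],[0,0,0],0.5]
    - [[0,0,0],[0,0,0],0.5]
    - [[0,0,0],[0,0,0],0.5]
    - [[0,0,0],[0,0,0],0.5]

```text
time_s: 19.65
tcp_pos: [604.5, -40.2, 345.4]
ee_rot: [0.002, 0.705, -0.004, 0.709]
contact_force: [0.3, 0.4, 0.1]
width: 42.6
```

```bash
python3 - <<'E'
from h import *
s=status.observe();print({k:np.round(v,3).tolist() for k,v in s.items() if k in("time_s","tcp_pos","contact_force","width")})
cs=capture("scene");cd=capture("side");C=[cam(cs),cam(cd)]
for k in C:print([proj(*k,p).round(0).tolist() for p in ([603,-13,129],[603,14,129],[603,-41,129],[603,54,135],[603,54,153])])
a=cd["color"][60:220,220:420];b=cs["color"][230:380,250:440]
cv2.imwrite("pics/f1.png",np.hstack([cv2.resize(a,(400,320)),cv2.resize(b,(400,320))])[:,:,::-1])
E
```

```text
{'time_s': 19.65, 'tcp_pos': [604.533, -40.157, 345.402], 'contact_force': [0.338, 0.449, 0.067], 'width': 42.576}
[[343.0, 319.0], [353.0, 306.0], [332.0, 334.0], [367.0, 284.0], [368.0, 277.0]]
[[311.0, 166.0], [301.0, 173.0], [321.0, 159.0], [286.0, 181.0], [285.0, 172.0]]
```

View pics/f1.png

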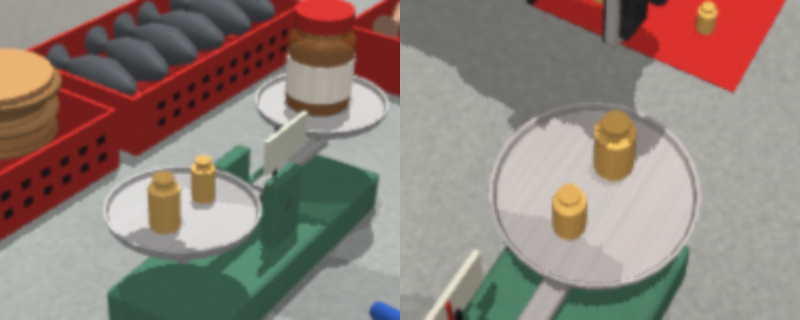

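Both weights stand upright on the pan and the pan has sunk. I'll wait about a second and check that the beam is level and at rest by refitting the rim.

Emit:
servo_tool:
  motion:
    - [[0,0,0],[0,0,0],0.5]
    - [[0,0,0],[0,0,0],0.5]
    - [[0,0,0],[0,0,0],0.5]
    - [[0,0,0],[0,0,0],0.5]
    - [[0,0,0],[0,0,0],0.5]
    - [[0,0,0],[0,0,0],0.5]
    - [[0,0,0],[0,0,0],0.5]
    - [[0,0,0],[0,0,0],0.5]

```text
time_s: 20.55
tcp_pos: [604.5, -40.2, 345.5]
ee_rot: [0.002, 0.705, -0.004, 0.709]
contact_force: [-0.1, 0.3, 0.8]
width: 42.6
```

Emit:
servo_tool:
  motion:
    - [[0,0,0],[0,0,0],0.5]
    - [[0,0,0],[0,0,0],0.5]
    - [[0,0,0],[0,0,0],0.5]
    - [[0,0,0],[0,0,0],0.5]
    - [[0,0,0],[0,0,0],0.5]
    - [[0,0,0],[0,0,0],0.5]
    - [[0,0,0],[0,0,0],0.5]
    - [[0,0,0],[0,0,0],0.5]

```text
time_s: 21.35
tcp_pos: [604.5, -40.2, 345.5]
ee_rot: [0.002, 0.705, -0.004, 0.709]
contact_force: [-0.1, -0.4, 0.8]
width: 42.7
```

```bash
python3 - <<'E'
from h import *
cs=capture("scene");cd=capture("side");C=[cam(cs),cam(cd)]
old=cv2.imread("pics/f1.png");print(status.observe()["time_s"])
a=cd["color"][60:220,220:420];b=cs["color"][230:380,250:440]
new=np.hstack([cv2.resize(a,(400,320)),cv2.resize(b,(400,320))])[:,:,::-1]
print("diff px since last:",(cv2.absdiff(old,np.ascontiguousarray(new)).max(2)>60).sum())
o=cv2.imread("pics/side0.png");n=cd["color"][:,:,::-1]
# shift of pan's front rim (side view) and jar lid between start and now by template matching
def sh(box,o,n):
    x0,y0,x1,y1=box;t=o[y0:y1,x0:x1];w=n[y0-15:y1+15,x0-15:x1+15]
    r=cv2.matchTemplate(np.ascontiguousarray(w),np.ascontiguousarray(t),cv2.TM_CCOEFF_NORMED);p=cv2.minMaxLoc(r);return p[1],p[3][0]-15,p[3][1]-15
print("pan front rim",sh((285,166,335,183),o,n),"jar",sh((363,68,398,126),o,n))
k=C[1]
for z in (153,144,135): print(z,proj(*k,[603-40,-13+50,z]).round(1),proj(*k,[603,-263,z]).round(1))
im=np.hstack([cv2.resize(o[100:200,250:420],(400,235)),cv2.resize(n[100:200,250:420],(400,235))])
s=cs["color"][340:420,230:330];im=np.vstack([im,np.hstack([cv2.resize(s[:,:,::-1],(400,320)),cv2.resize(np.ascontiguousarray(cd["color"][100:180,330:430,::-1]),(400,320))])])
cv2.imwrite("pics/f2.png",im)
E
```

```text
21.45
diff px since last: 0
pan front rim (0.7481787800788879, 3, 9) jar (0.9217746257781982, 1, -8)
153 [310.7 175.7] [386.8 102.6]
144 [310.8 180.3] [386.4 106.7]
135 [310.9 184.8] [386.  110.8]
```

View pics/f2.png

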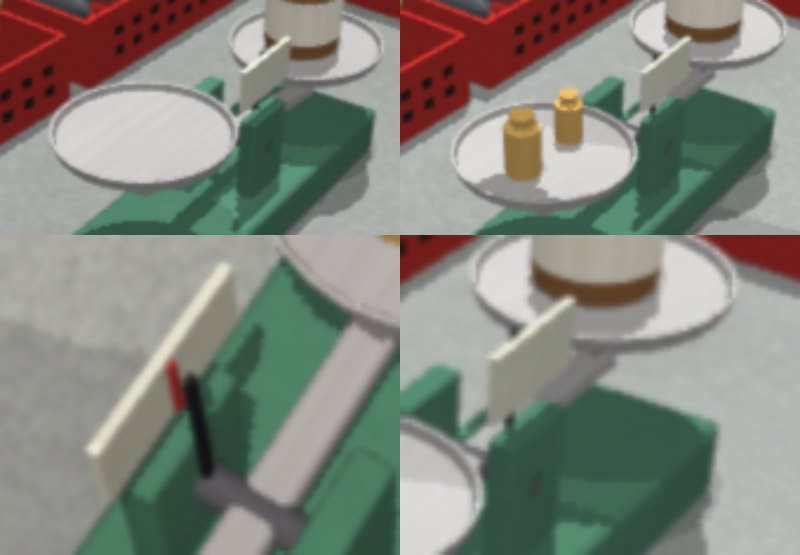

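The pan's front rim dropped 9 px and the jar rose 8 px, about 18 mm each, so the beam is level. The pointer at (200,420) stands at the red mark at (175,385). No pixel changed over the last 1.8 s, so the scene is at rest. The gripper is about 150 mm clear.

```bash
python3 -c "
from bench import order;print(order.finish_job())"
```

```text
the job is handed in; nothing more can be done
None
```

The 200 g and then the 100 g brass weight were moved from the red mat to the empty pan. They were released side by side, about 28 mm either side of its centre, and the job was handed in at about 21.5 s of the 64 s.

- **Standing and level:** In the last pictures both weights stand upright on the pan. The pan has dropped about 18 mm and the jar has risen about 17–18 mm, so the beam is level. The pointer stands at or very near its red mark.
- **At rest and clear:** No pixel of the pan area changed by more than a small threshold over the last 1.8 s. The open gripper is about 150 mm above the weights and touches nothing.
- **Identity:** The wrist force read about 2 N and 0.8–1 N when each was lifted, which fits 200 g and 100 g.
- **Checks that failed or disagreed:**
  - The first automatic pan masks leaked into the table, so I used the rim edges read from the crops instead.
  - That fit put the rim about 4 mm lower than the stated height. On contact the floor proved to be at 147 mm, as stated.
  - Closing on each weight pressed it onto the mat with about 12 N, well under the limits.
  - The template match behind the pan-drop figure was only moderate (0.75). The jar's match, at 0.92, agrees with it.

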